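# Check the sample block's temperature and log the reading

### The job

Take the orange-handled thermometer probe out of its dock and push its pin fully home in the orange-framed check port of the white sample block, so that the handle sits flush on the block. Then, with the probe left standing there, press the logger's yellow plunger all the way down, hold it for a moment and let it spring back. Do not disturb the sample tubes, the grey spare probe or the other things on the table.

Things in the scene. Friction and masses are not known exactly. Their poses are not given: they have to be found in the camera images.
- probe: thermometer probe to use: ORANGE handle on a steel pin, 135 mm long, 0.08-0.17 kg. Origin at the pin's tip, z up to the handle. Pin 10 mm diameter, 60 mm long, chamfered tip; handle z 60 to 135 mm, 36 mm wide along its x, 24 mm along its y, either can be gripped. Starts upright in a dock hole, pin fully down, handle resting on the dock's top; lift straight up 60 mm to free it
- probe_shoulder (a point): centre of the underside of the orange handle, where the pin begins, 60 mm above the tip on the probe's axis
- spare: an identical probe with a GREY handle in the other dock hole, same dimensions and origin; leave it alone
- dock: fixed grey dock, 62 mm (x) x 160 mm (y) x 66 mm high, with two vertical holes at 45 mm either side of centre along its y; origin at the centre of its underside
- block: fixed white sample block, 130 x 130 x 68 mm high, origin at the centre of its underside. In its top: the check port at the centre and six tubes in holes, three in a row at x = -42 mm and three at x = +42 mm (y = -42, 0, 42 mm). The strip between the rows runs along the block's y and is free: the fingers fit there only when set along the block's y
- port (a point): mouth of the check port, at the centre of the block's top face (68 mm high) inside a square orange frame line 56 mm wide; vertical hole 11.5 mm in diameter, 64 mm deep, with a 2 mm chamfer; axes as the block's
- logger: fixed grey reading logger, 110 mm (x) x 95 mm (y) x 60 mm high, with the yellow plunger in the middle of its top; origin at the centre of its underside
- plunger (a joint): the logger's sprung plunger: 0 m = up (at rest), 0.018 m = fully down on its stop. Takes about 3 N to start it and 10.5 N at the bottom; springs back up when let go
- plunger_top (a point): centre of the top of the yellow plunger head, a disc 38 mm in diameter; 94 mm above the table when up. It moves straight down when pressed
- lamp: loose round lantern with a white lower half and a tan ribbed top, 76 mm diameter, tan top ends 170 mm high and a narrow blue stub (28 mm diameter) reaches 190 mm; stands behind the dock; origin at the centre of its underside
- sanitiser: loose pale bottle of hand rub with a blue cap, 60 mm diameter, 190 mm tall; stands close behind the logger; origin at the centre of its underside
- phone: loose black phone lying flat, 75 x 155 x 9 mm, with a pale lit screen, on the far side of the table; origin at the centre of its underside
- power_bank: loose white power bank lying flat, 70 x 140 x 18 mm; origin at the centre of its underside
- swab_cup: loose green cup, 76 mm rim diameter, 95 mm tall; origin at the centre of its underside
- tube0: blue-capped sample tube standing loose in the block, 125 mm long, 19 mm widest diameter, cap top 129 mm above the table (61 mm above the block); origin at the centre of its foot, z up to its cap
- tube1: blue-capped sample tube standing loose in the block, 125 mm long, 19 mm widest diameter, cap top 129 mm above the table (61 mm above the block); origin at the centre of its foot, z up to its cap
- tube2: blue-capped sample tube standing loose in the block, 125 mm long, 19 mm widest diameter, cap top 129 mm above the table (61 mm above the block); origin at the centre of its foot, z up to its cap
- tube3: blue-capped sample tube standing loose in the block, 125 mm long, 19 mm widest diameter, cap top 129 mm above the table (61 mm above the block); origin at the centre of its foot, z up to its cap
- tube4: blue-capped sample tube standing loose in the block, 125 mm long, 19 mm widest diameter, cap top 129 mm above the table (61 mm above the block); origin at the centre of its foot, z up to its cap
- tube5: blue-capped sample tube standing loose in the block, 125 mm long, 19 mm widest diameter, cap top 129 mm above the table (61 mm above the block); origin at the centre of its foot, z up to its cap
Things that resemble listed ones, but are neither listed nor needed, are in the scene too. What is shaped like the probe but green is not meant. What is shaped like the logger but brown is not meant.

How it is judged (in metres and radians):
On the way, in this order (a step that is already met when the one before it is completed fails the run):
1. the orange probe is fully home in the check port (z of probe_shoulder in the frame of port between -0.004 and 0.004 m and horizontal distance between probe_shoulder and port below 0.004 m and angle between probe's own z axis and vertical below 0.06 rad), for 0.2 s.
2. the plunger is pressed all the way down (at least 15.5 of its 18 mm) for 0.2 s, the probe being fully home (all of step 1 and value of joint plunger above 0.0155 m), for 0.2 s.
At the end, for the whole second after the job is handed in: the orange probe stands released and still in the check port, its shoulder within 4 mm of the block's top in height and within 4 mm of the port's centre, tilted less than 3.4 degrees; the plunger has sprung back to within 3 mm of its rest (all of step 1 and value of joint plunger below 0.003 m and linear speed of probe below 0.02 m/s and contact force between the fingers and probe below 0.1 N); the robot touches nothing.
It fails at once if a sample tube is lifted or knocked by more than 15 mm, or tipped more than 17 degrees (distance of any of tube0, tube1, tube2, tube3, tube4, tube5 from where it was at the start of the episode above 0.015 m or angle between any of tube0, tube1, tube2, tube3, tube4, tube5's own z axis and vertical above 0.3 rad).
It fails at once if the grey spare probe is moved by more than 15 mm (distance of spare from where it was at the start of the episode above 0.015 m).
It fails at once if the lamp, hand-rub bottle, phone, power bank or cup is moved by more than 25 mm, or the lamp, bottle or cup tipped (distance of any of lamp, sanitiser, phone, power_bank, swab_cup from where it was at the start of the episode above 0.025 m or angle between any of lamp, sanitiser, swab_cup's own z axis and vertical above 0.4 rad).
It also fails if it takes over 67 s, if anything falls off the work surface, if the arm or the gripper's body presses on something with over 40 N, if the wrist force passes 120 N, or if a joint passes its speed limit or range.

### The arm

A 6-joint arm with a two-finger parallel gripper is mounted at the origin on the work surface. World frame = base frame: x ahead of the robot, y to its left, z up, the work surface at z = 0. Lengths are in m, angles in degrees, forces in N, time in s.
With the tool pointing down it reaches from about 0.15 to 0.775 m from the base axis. Payload 6.1 kg.
Tool frame: the origin (TCP) lies on the centre line of the jaws, within the pads' length; the fingertips stand 14 mm ahead of it and the grasp point (between the pads) lies 5 mm behind it; z points along the fingers, y is the line along which they close (so a half turn about z gives the same grasp; the last joint's range is limited). The gripper opens to 85 mm and grips with 20 to 120 N. Pads are 22 mm wide; open, the fingers measure 114 mm over their backs; the gripper's body (76 mm by 85 mm) begins 54 mm behind the grasp point. The pads swing forward as they close: fully open they stand 13 mm farther back than shut.
Start: joints at [64.286, 7.208, -2.269, 80.523, 0, 90], TCP at [0.228, 0.473, 0.245] pointing down, gripper open.
Joint ranges: [-155.77, 155.77], [-54.66, 111.73], [-72.52, 77.12], [-102.08, 115.82], [-83.92, 84.16], [-180, 180]. Speed limits (degrees/s): [136.94, 136.94, 172.46, 180, 180, 180].

### API

Orientations are given as a 3x3 rotation matrix whose columns are the frame's x, y, z axes.
In Python, from rig import monitor, optics, workorder gives the robot as it stands.
- The arm moves only by the tool jog_arm, never from a script. Its argument "motion" is a list of rows, each a list of 3 entries, a list of its own where there are three numbers: the shift along the tool's x, y, z in units of 500 mm (1.0 is 500 mm), then the turn, a rotation vector about the tool's x, y, z in units of 30 degrees (1.0 is 30 degrees), then the closure, from -1 (fully open) to 1 (shut). A call has 1 to 8 rows; each row is the pose to reach, as a shift and turn from the pose commanded when the call began, along the tool's axes at that moment; what a row does not reach only later rows make up. A row lasts 1/8 s, in which the tool goes at most 62.5 mm and 10.7 degrees, less where a joint would pass 70% of its speed; a pose out of reach is approached as far as the arm can. A call with a number of a shift or a turn outside -1 to 1 is refused whole. A call with a gripper value outside its range is refused whole. The fingers move at their own pace and stop on an object; "grip_force" is the grip in N (left out, the last holds). Time passes only in rows, so rows that repeat a pose let the fingers close. It gives the time, the measured TCP pose, the force, the opening and the grip force at its end, in the units of the state.
- monitor.get_obs(): the state, without advancing time (a new reading comes with each control period).
- optics.snapshot(name): name is "scene" or "top"; returns the picture (420x560x3 uint8, blue, green, red); there is no depth.
- optics.camera_info(name): a dict with "fx", "fy", "cx", "cy" (pixels), "camera_from_world" (4x4, takes a point from world to camera coordinates). Camera axes: x right, y down, z forward; pixel columns grow to the right and rows downward; lengths in m; the calibration is good to about 2 mm. A picture is of the moment at which its call begins. camera_info takes no time and is no camera call.
- workorder.close_job(): hands the job in; it is judged then, once.
The state is a dict: "clock": time; "joint_pos": joint angles; "dq": joint speeds; "effort": joint torques, N m; "position": TCP position; "ee_rot": TCP orientation; "ft_force": force on the tool from outside, world axes, zero at the start; "ft_torque": the same for the moment, N m; "opening": opening from 0.0 (shut) to 1.0 (fully open); "finger_force": force on a finger pad.
Only numpy, scipy, OpenCV 4.12 (cv2) and the standard library are available. Lean on these libraries where they do the work, as an engineer would, in place of code of your own. Each camera call takes 0.05 s, during which the arm holds its last target. There are 200 camera calls.

## Working session

There is one attempt and no reset: what is moved stays moved. The work goes in short steps, Python scripts to look and compute and a tool call to move; the robot and the scene stay as the last step left them, time stands still between calls to the robot, and variables do not carry over. Pictures are saved under pics/ and viewed, at most 10 in all, crops included, and the job is handed in when it is done.

Besides the shell and the picture viewer there is one more tool, called after "Request:" in YAML: its name, and indented under it one key for each argument. jog_arm: Moves the arm, as the interface text tells. Shifts and turns lie within -1 to 1; 1 stands for 500 mm of shift or 30 degrees of turn. Its arguments: {"type":"object","properties":{"motion":{"type":"array"},"grip_force":{"type":"number"}},"required":["motion"]}

```bash
mkdir -p pics
cat > h.py <<'E'
import numpy as np, cv2
from rig import monitor, optics, workorder
np.set_printoptions(precision=4,suppress=True)
def ray(n,u,v):
    c=optics.camera_info(n);M=np.array(c["camera_from_world"]);R=M[:3,:3];t=M[:3,3]
    d=R.T@np.array([(u-c["cx"])/c["fx"],(v-c["cy"])/c["fy"],1]);return -R.T@t,d/np.linalg.norm(d)
def plane(n,u,v,z):
    o,d=ray(n,u,v);return o+d*(z-o[2])/d[2]
def proj(n,p):
    c=optics.camera_info(n);q=np.array(c["camera_from_world"])@np.append(p,1)
    return np.array([c["fx"]*q[0]/q[2]+c["cx"],c["fy"]*q[1]/q[2]+c["cy"]])
def tri(a,b):
    A=[];B=[]
    for n,u,v in (a,b):
        o,d=ray(n,u,v);P=np.eye(3)-np.outer(d,d);A.append(P);B.append(P@o)
    x=np.linalg.solve(sum(A),sum(B));return x,[proj(n,x)-[u,v] for n,u,v in (a,b)]
E
python3 - <<'E'
from h import *
for n in("scene","top"):
    cv2.imwrite(f"pics/{n}0.png",optics.snapshot(n));c=optics.camera_info(n);print(n,c["fx"],ray(n,280,210))
s=monitor.get_obs();print(s)
E
```

```text
scene 499.8557932989019 (array([ 1.1817, -0.6957,  0.9695]), array([-0.4802,  0.5277, -0.7007]))
top 423.32553825947804 (array([ 0.4476, -0.0409,  1.1098]), array([ 0.1392,  0.0007, -0.9903]))
{'clock': 0.1, 'joint_pos': array([64.2865,  7.2373, -2.3225, 80.5224, -0.0001, 89.9997]), 'dq': array([ 0.018 , -0.0226,  0.0846, -0.01  , -0.0445, -0.0318]), 'effort': array([  0.0024, -43.6905,  35.3605,   0.0137,   0.0001,  -0.    ]), 'position': array([0.2276, 0.4727, 0.2446]), 'ee_rot': array([[-0.901 ,  0.4339, -0.0006],
       [ 0.4339,  0.901 , -0.0013],
       [-0.    , -0.0014, -1.    ]]), 'ft_force': array([ 0.7333, -0.6107, -0.7481]), 'ft_torque': array([0.0255, 0.0103, 0.0572]), 'finger_force': 0.0, 'opening': 1.000180726637579}
```

View pics/scene0.png

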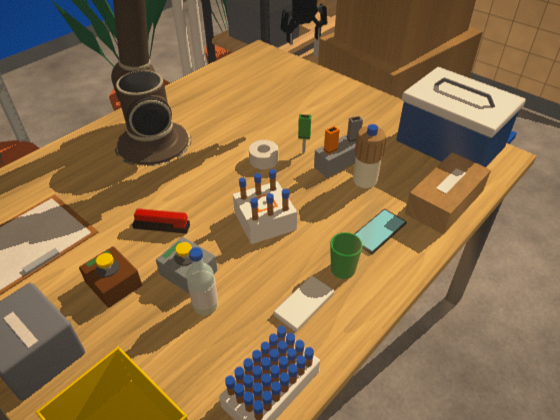

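View pics/top0.png

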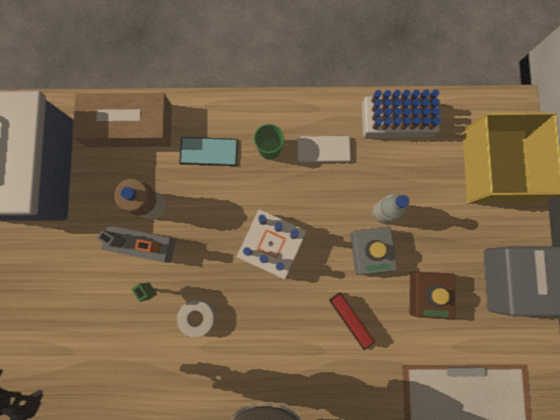

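The scene view shows the orange probe at (332,138), the grey spare at (354,127), the block's port near (268,203) and the logger plunger at (184,250). In the top view these are at (144,245), (110,238), (271,243) and (377,250). I'll zoom in on these areas.

Run:
```python
from h import *
S=cv2.imread("pics/scene0.png");T=cv2.imread("pics/top0.png")
def crop(I,x,y,w=66,h=50): return cv2.resize(I[y:y+h,x:x+w],(396,300),interpolation=cv2.INTER_CUBIC)
cv2.imwrite("pics/m.png",np.vstack([np.hstack([crop(S,308,115),crop(T,95,218)]),np.hstack([crop(S,232,165,80,60),crop(T,232,205,80,75)])]))
def blobs(n,I,lo,hi,box):
    H=cv2.cvtColor(I,cv2.COLOR_BGR2HSV);m=cv2.inRange(H,lo,hi);x0,y0,x1,y1=box
    k=np.zeros_like(m);k[y0:y1,x0:x1]=m[y0:y1,x0:x1]
    N,L,st,c=cv2.connectedComponentsWithStats(k)
    for i in range(1,N):
        if st[i,4]>8: print(n,st[i],c[i])
    return k
print("orange");a=blobs("S",S,(3,190,120),(14,255,255),(310,115,350,165));b=blobs("T",T,(3,170,90),(14,255,255),(120,225,165,265));blobs("Tport",T,(3,130,110),(14,255,255),(240,215,305,275))
print("yellow");blobs("S",S,(20,170,120),(32,255,255),(165,230,200,265));blobs("T",T,(20,150,120),(32,255,255),(355,230,395,275))
print("blue");blobs("S",S,(105,120,50),(128,255,255),(232,165,300,225));blobs("T",T,(105,120,50),(128,255,255),(236,205,310,278))
```

```text
orange
S [324 126  15  26 273] [331.0623 139.2051]
Tport [257 230  29  24 103] [270.7282 240.8932]
yellow
S [175 242  17  15 174] [182.7069 248.6379]
T [370 242  16  15 145] [377.4759 249.2759]
blue
S [269 170   7   4  24] [272.  171.5]
S [254 174   7   6  28] [257.2857 175.9643]
S [240 178   5   6  24] [242.0833 180.2917]
S [282 190   7   5  25] [285.24 191.64]
S [267 194   6   5  25] [269.44 196.08]
S [251 198   6   8  30] [253.8667 201.0667]
T [260 216   5   6  18] [261.7778 218.2778]
T [276 223   5   6  19] [278.2105 225.5789]
T [292 231   6   6  22] [294.2273 233.1364]
T [244 249   6   5  20] [246.6  251.05]
T [261 256   5   6  22] [262.9091 258.5909]
T [277 264   6   5  21] [279.3333 266.0952]
```

View pics/m.png

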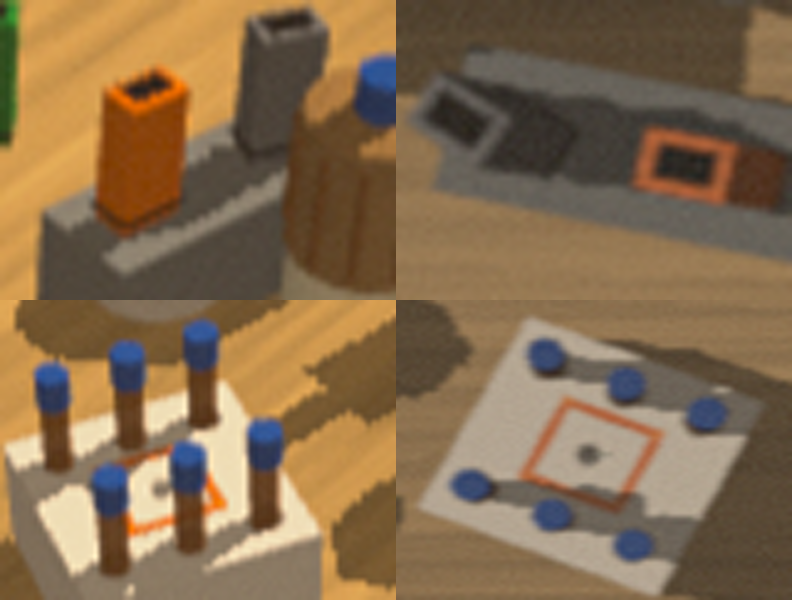

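The crops show the handle-top quads centred at about (332.2,129.7) in scene and (143.3,245.7) in top. The port hole is at about (264.3,202.6) in scene and (270.8,243.5) in top, inside its frame. Next I'll triangulate them.

Run:
```python
from h import *
T=cv2.imread("pics/top0.png");S=cv2.imread("pics/scene0.png")
q=np.array([(650,128),(738,145),(722,203),(633,187)],float);q=np.c_[95+(q[:,0]-396)/6-.4,218+q[:,1]/6-.4]
s=np.array([(103,88),(150,68),(188,85),(140,108)],float);s=np.c_[308+s[:,0]/6-.4,115+s[:,1]/6-.4]
print("probe top",tri(("top",*q.mean(0)),("scene",*s.mean(0))))
w=np.array([plane("top",*p,.141) for p in q]);print("on .141",w.mean(0), plane("scene",*s.mean(0),.141));e=w-np.roll(w,1,0);print("edges",np.linalg.norm(e,axis=1),np.degrees(np.arctan2(e[:,1],e[:,0])))
g=np.array([(461-0,75),(510,115),(470,166),(415,115)],float);g=np.c_[95+(g[:,0]-396)/6-.4,218+g[:,1]/6-.4]
w=np.array([plane("top",*p,.201) for p in g]);print("spare z.141",plane("top",*g.mean(0),.141))
f=np.array([(567,399),(662,434),(620,510),(522,475)],float);f=np.c_[232+(f[:,0]-396)/4.95-.4,205+(f[:,1]-300)/4-.4]
w=np.array([plane("top",*p,.068) for p in f]);e=w-np.roll(w,1,0);print("frame",w.mean(0),np.linalg.norm(e,axis=1),np.degrees(np.arctan2(e[:,1],e[:,0])))
print("hole",tri(("top",270.8-.4,243.5-.4),("scene",264.3-.4,202.6-.4)),plane("top",270.4,243.1,.068),plane("scene",263.9,202.2,.068))
t=np.array([(261.78,218.28),(278.21,225.58),(294.23,233.14),(246.6,251.05),(262.9,258.6),(279.33,266.1)])
w=np.array([plane("top",*p,.126) for p in t]);print("tubes",w,w.mean(0),np.degrees(np.arctan2(*(w[2]-w[0])[1::-1])))
sc=np.array([(272,171.5),(257.3,175.96),(242.1,180.3),(285.2,191.6),(269.4,196.1),(253.9,201.1)])
# block outline in top
H=cv2.cvtColor(T,cv2.COLOR_BGR2HSV)
print("plunger",tri(("top",377.5,249.3),("scene",182.7,248.6)),plane("top",377.5,249.3,.094),plane("scene",182.7,248.6,.094))
for n,p in(("lampstub",("top",128,194)),("sanit",("top",402,202))): print(n,plane(*p,.19))
```

```text
probe top (array([0.5031, 0.2741, 0.1371]), [array([0.5627, 0.5077]), array([ 0.5894, -0.1616])])
on .141 [0.5041 0.2742 0.141 ] [0.5055 0.2678 0.141 ]
edges [0.0232 0.0346 0.0227 0.0348] [ -13.9046 -101.0901  166.4924   79.6823]
spare z.141 [0.5228 0.3601 0.141 ]
frame [ 0.5118 -0.0185  0.068 ] [0.0518 0.0521 0.051  0.0531] [ -25.5835 -114.823   155.5731   66.0217]
hole (array([ 0.5108, -0.0178,  0.0633]), [array([0.6765, 0.6066]), array([ 0.8464, -0.1027])]) [ 0.512  -0.0162  0.068 ] [ 0.5129 -0.023   0.068 ]
tubes [[ 0.5666  0.0025  0.126 ]
 [ 0.5492 -0.0359  0.126 ]
 [ 0.5313 -0.0731  0.126 ]
 [ 0.4903  0.0376  0.126 ]
 [ 0.4728 -0.0002  0.126 ]
 [ 0.4554 -0.0381  0.126 ]] [ 0.5109 -0.0179  0.126 ] -114.991275809022
plunger (array([ 0.4934, -0.2762,  0.0859]), [array([0.7483, 0.582 ]), array([ 0.9624, -0.0103])]) [ 0.4944 -0.2726  0.094 ] [ 0.4981 -0.2815  0.094 ]
lampstub [0.6145 0.2958 0.19  ]
sanit [ 0.5932 -0.3082  0.19  ]
```

```bash
cat >> h.py <<'E'
from scipy.spatial.transform import Rotation as Ro
def go(x,y,z,yaw=None):
    s=monitor.get_obs();R=np.array(s["ee_rot"]);p=np.array(s["position"])
    if yaw is None: yaw=np.degrees(np.arctan2(R[1,1],R[0,1]))
    a=np.radians(yaw);Y=np.array([np.cos(a),np.sin(a),0]);Z=np.array([0,0,-1.]);G=np.c_[np.cross(Y,Z),Y,Z]
    print("t",s["clock"],"p",p,"yaw",np.degrees(np.arctan2(R[1,1],R[0,1])),"F",np.array(s["ft_force"]),"open",s["opening"])
    print("shift",R.T@(np.array([x,y,z])-p)/.5,"turn",np.degrees(Ro.from_matrix(R.T@G).as_rotvec())/30)
E
python3 -c "
from h import *
go(.5045,.272,.225,78.5)"
```

```text
t 0.1 p [0.2276 0.4727 0.2446] yaw 64.28677875033445 F [ 0.7333 -0.6107 -0.7481] open 1.000180726637579
shift [-0.6731 -0.1213  0.0394] turn [-0.0027 -0.0003 -0.4738]
```

Request:
jog_arm:
  motion:
    - [[-0.673,-0.121,0.0394],[0,0,-0.474],-0.4]
    - [[-0.673,-0.121,0.0394],[0,0,-0.474],-0.4]
    - [[-0.673,-0.121,0.0394],[0,0,-0.474],-0.4]
    - [[-0.673,-0.121,0.0394],[0,0,-0.474],-0.4]
    - [[-0.673,-0.121,0.0394],[0,0,-0.474],-0.4]
    - [[-0.673,-0.121,0.0394],[0,0,-0.474],-0.4]
    - [[-0.673,-0.121,0.0394],[0,0,-0.474],-0.4]
    - [[-0.673,-0.121,0.0394],[0,0,-0.474],-0.4]
  grip_force: 40

```text
clock: 1.1
position: [0.5042, 0.2726, 0.2252]
ee_rot: [[-0.98, 0.199, -0.001], [0.199, 0.98, -0.0], [0.001, -0.0, -1.0]]
ft_force: [0.3, -0.7, -1.0]
opening: 0.7
finger_force: 0.0
```

Run:
```python
from h import *
go(.5045,.272,.1,78.5)
S=optics.snapshot("scene");T=optics.snapshot("top")
f=lambda I,x,y,w,h:cv2.resize(I[y:y+h,x:x+w],(400,400),interpolation=cv2.INTER_CUBIC)
cv2.imwrite("pics/hov.png",np.hstack([f(S,280,60,110,110),f(T,90,190,110,110)]))
```

```text
t 1.1 p [0.5042 0.2726 0.2252] yaw 78.49544495156248 F [ 0.3011 -0.7456 -1.0013] open 0.6995757278282921
shift [-0.001  -0.0009  0.2504] turn [-0.0008 -0.002  -0.0002]
```

View pics/hov.png

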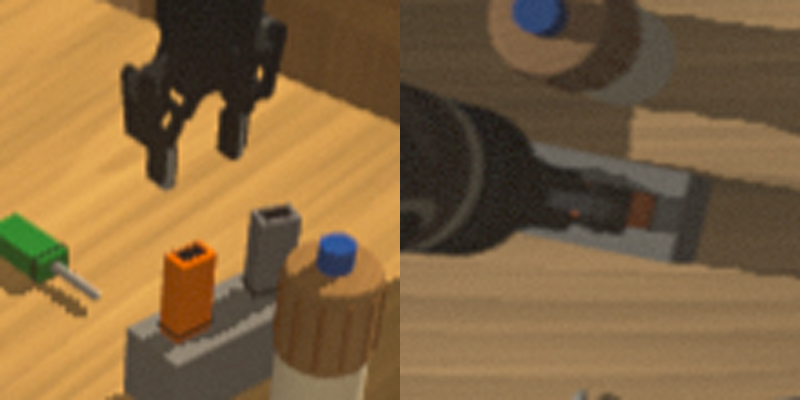

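The gripper stands squarely over the orange handle: the fingertip midpoint is near scene pixel (334,107) and the handle top is at (332,130). The green decoy has toppled at about (291,129), off my path and not a judged item. Next I check the fingertip projection to gauge the camera bias.

Run:
```python
from h import *
s=monitor.get_obs();p=s["position"];Y=s["ee_rot"][:,1]
for z in(-.014,-.010):
  for k in(-.03,0,.03): print(z,k,proj("scene",p+k*Y+[0,0,z]))
print(proj("scene",[.504,.2725,.141]),proj("top",[.504,.2725,.141]))
```

```text
-0.014 -0.03 [325.8617 110.3599]
-0.014 0 [334.2515 106.6408]
-0.014 0.03 [342.4889 102.9892]
-0.01 -0.03 [325.948  109.0956]
-0.01 0 [334.3544 105.3803]
-0.01 0.03 [342.6077 101.7327]
[332.3953 128.2132] [143.6234 245.2406]
```

Request:
jog_arm:
  motion:
    - [[0,0,0.06],[0,0,0],-0.4]
    - [[0,0,0.12],[0,0,0],-0.4]
    - [[0,0,0.18],[0,0,0],-0.4]
    - [[0,0,0.22],[0,0,0],-0.4]
    - [[0,0,0.25],[0,0,0],-0.4]
    - [[0,0,0.25],[0,0,0],-0.4]

```text
clock: 1.95
position: [0.5037, 0.2728, 0.0998]
ee_rot: [[-0.98, 0.198, -0.001], [0.198, 0.98, -0.001], [0.001, -0.001, -1.0]]
ft_force: [-0.7, -0.1, 0.1]
opening: 0.7
finger_force: 0.0
```

Request:
jog_arm:
  motion:
    - [[0,0,0],[0,0,0],0.0]
    - [[0,0,0],[0,0,0],0.3]
    - [[0,0,0],[0,0,0],0.5]
    - [[0,0,0],[0,0,0],1]
    - [[0,0,0],[0,0,0],1]
    - [[0,0,0],[0,0,0],1]
  grip_force: 40

```text
clock: 2.7
position: [0.5053, 0.2729, 0.1018]
ee_rot: [[-0.98, 0.199, 0.002], [0.199, 0.98, 0.001], [-0.002, 0.002, -1.0]]
ft_force: [-1.3, 0.2, 4.7]
opening: 0.415
finger_force: 39.5
```

Request:
jog_arm:
  motion:
    - [[0,0,-0.05],[0,0,0],1]
    - [[0,0,-0.1],[0,0,0],1]
    - [[0,0,-0.15],[0,0,0],1]
    - [[0,0,-0.2],[0,0,0],1]
    - [[0,0,-0.25],[0,0,0],1]
    - [[0,0,-0.3],[0,0,0],1]
    - [[0,0,-0.3],[0,0,0],1]
    - [[0,0,-0.3],[0,0,0],1]

```text
clock: 3.7
position: [0.5045, 0.2722, 0.2493]
ee_rot: [[-0.98, 0.199, -0.001], [0.199, 0.98, -0.001], [0.001, -0.001, -1.0]]
ft_force: [-1.0, -0.8, -1.0]
opening: 0.415
finger_force: 40.7
```

```bash
python3 -c "
from h import *
go(.512,-.018,.25,65)"
```

```text
t 3.7 p [0.5045 0.2722 0.2493] yaw 78.49903048819951 F [-1.0084 -0.8287 -1.0438] open 0.4152397891054891
shift [-0.1305 -0.5658 -0.0009] turn [-0.0022 -0.0018  0.45  ]
```

Request:
jog_arm:
  motion:
    - [[-0.02,-0.08,0],[0,0,0.06],1]
    - [[-0.043,-0.19,0],[0,0,0.15],1]
    - [[-0.069,-0.3,0],[0,0,0.24],1]
    - [[-0.095,-0.41,0],[0,0,0.33],1]
    - [[-0.12,-0.52,0],[0,0,0.41],1]
    - [[-0.1305,-0.566,0],[0,0,0.45],1]
    - [[-0.1305,-0.566,0],[0,0,0.45],1]
    - [[-0.1305,-0.566,0],[0,0,0.45],1]

```text
clock: 4.7
position: [0.5119, -0.0175, 0.2496]
ee_rot: [[-0.906, 0.422, -0.002], [0.422, 0.906, 0.0], [0.002, -0.0, -1.0]]
ft_force: [0.3, 0.2, -2.3]
opening: 0.42
finger_force: 40.8
```

Run:
```python
from h import *
go(.512,-.018,.18,65)
S=optics.snapshot("scene");T=optics.snapshot("top");cv2.imwrite("pics/s1.png",S)
f=lambda I,x,y,w,h:cv2.resize(I[y:y+h,x:x+w],(400,600),interpolation=cv2.INTER_CUBIC)
cv2.imwrite("pics/hov2.png",np.hstack([f(S,226,100,80,120),f(T,225,180,80,120)]))
```

```text
t 4.7 p [ 0.5119 -0.0175  0.2496] yaw 65.02049885437837 F [ 0.2903  0.1975 -2.278 ] open 0.4197889726014865
shift [-0.0009 -0.0008  0.1393] turn [-0.0005 -0.003   0.0007]
```

View pics/hov2.png

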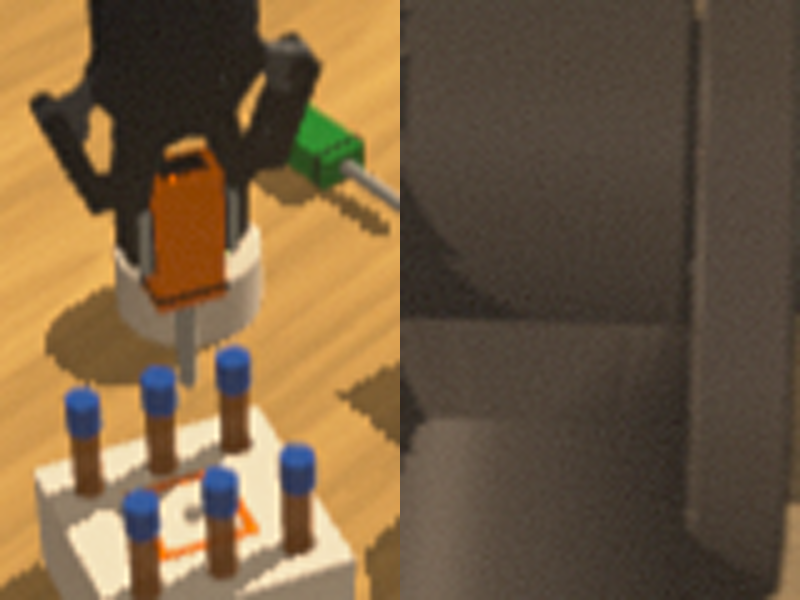

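The scene view shows the pin tip at about (263.8,176.6), upright, above the port hole at (264.6,202.8). The top view is blocked by the arm.

Run:
```python
from h import *
a=plane("scene",263.7,176.3,.1538);b=plane("scene",264.4,202.5,.068);print(a,b,b-a)
go(.512+0,-.018,.174,65)
```

```text
[ 0.5118 -0.0189  0.1538] [ 0.5146 -0.023   0.068 ] [ 0.0029 -0.004  -0.0858]
t 4.8 p [ 0.5121 -0.0169  0.2501] yaw 65.09587899491986 F [ 0.1391 -0.5399 -1.634 ] open 0.41616499289521314
shift [-0.0009 -0.002   0.1521] turn [-0.0003 -0.0016  0.0032]
```

Request:
jog_arm:
  motion:
    - [[-0.005,-0.0044,0.05],[0,0,0],1]
    - [[-0.005,-0.0044,0.09],[0,0,0],1]
    - [[-0.005,-0.0044,0.12],[0,0,0],1]
    - [[-0.005,-0.0044,0.14],[0,0,0],1]
    - [[-0.005,-0.0044,0.152],[0,0,0],1]
    - [[-0.005,-0.0044,0.152],[0,0,0],1]

```text
clock: 5.55
position: [0.5136, -0.0208, 0.1745]
ee_rot: [[-0.906, 0.422, -0.0], [0.422, 0.906, 0.0], [0.0, -0.0, -1.0]]
ft_force: [-0.2, 0.5, -2.0]
opening: 0.418
finger_force: 40.9
```

Run:
```python
from h import *
go(.512,-.018,.18,65)
S=np.mean([optics.snapshot("scene").astype(float) for _ in range(4)],0).astype(np.uint8);cv2.imwrite("pics/s2.png",S)
cv2.imwrite("pics/c2.png",cv2.resize(S[160:220,235:305],(700,600),interpolation=cv2.INTER_CUBIC))
```

```text
t 5.55 p [ 0.5136 -0.0208  0.1745] yaw 65.01383061506559 F [-0.19    0.5448 -2.0118] open 0.41765715470477854
shift [ 0.0052  0.0038 -0.0109] turn [-0.0001 -0.0003  0.0005]
```

View pics/c2.png

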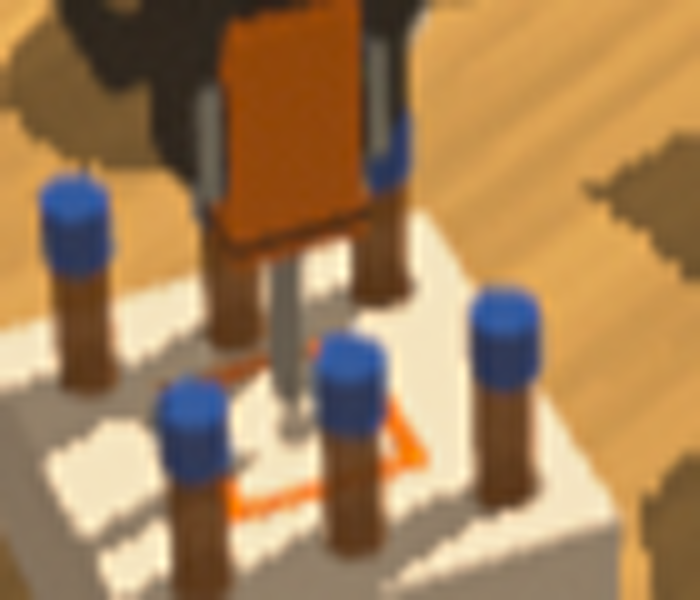

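The view shows the pin tip at about (263.5,199.7), some 10 mm above the hole at (264.2,202.6).

Run:
```python
from h import *
a=plane("scene",263.45,199.75,.0787);b=plane("scene",264.15,202.55,.068);print(a,b,b-a)
f=np.array([[[230,520],[425,465]]],float)
# frame corners in scene, visible: lower-left & right
A=plane("scene",235+23.2-.5,160+51.8-.5,.068);B=plane("scene",235+42.2-.5,160+46.5-.5,.068);print(A,B,np.linalg.norm(A-B),(A+B)/2)
d=(B-A)/np.linalg.norm(B-A);n=np.array([-d[1],d[0],0]);print("frame centre?",(A+B)/2+n*.028,(A+B)/2-n*.028)
```

```text
[ 0.5136 -0.025   0.0787] [ 0.5143 -0.0235  0.068 ] [ 0.0007  0.0015 -0.0107]
[ 0.5242 -0.0583  0.068 ] [ 0.5475 -0.0114  0.068 ] 0.052386641197743056 [ 0.5359 -0.0348  0.068 ]
frame centre? [ 0.5108 -0.0223  0.068 ] [ 0.5609 -0.0473  0.068 ]
```

Request:
jog_arm:
  motion:
    - [[0.0026,0.0028,0.005],[0,0,0],1]
    - [[0.0026,0.0028,0.012],[0,0,0],1]
    - [[0.0026,0.0028,0.018],[0,0,0],1]
    - [[0.0026,0.0028,0.024],[0,0,0],1]
    - [[0.0026,0.0028,0.03],[0,0,0],1]
    - [[0.0026,0.0028,0.03],[0,0,0],1]

```text
clock: 6.5
position: [0.5128, -0.0191, 0.1593]
ee_rot: [[-0.906, 0.423, -0.001], [0.423, 0.906, 0.0], [0.001, -0.0, -1.0]]
ft_force: [-0.8, -0.1, -2.9]
opening: 0.416
finger_force: 40.9
```

```bash
python3 -c "
from h import *
go(.513,-.019,.155,65)"
```

```text
t 6.5 p [ 0.5128 -0.0191  0.1593] yaw 65.0036078917684 F [-0.75   -0.0534 -2.8859] open 0.41612736475110684
shift [-0.0002  0.0003  0.0085] turn [-0.0004 -0.001   0.0001]
```

Request:
jog_arm:
  motion:
    - [[0,0,0.012],[0,0,0],1]
    - [[0,0,0.024],[0,0,0],1]
    - [[0,0,0.036],[0,0,0],1]
    - [[0,0,0.04],[0,0,0],1]
    - [[0,0,0.04],[0,0,0],1]

```text
clock: 7.12
position: [0.5129, -0.0191, 0.1394]
ee_rot: [[-0.906, 0.423, -0.0], [0.423, 0.906, 0.0], [0.0, -0.0, -1.0]]
ft_force: [0.7, -0.7, -1.8]
opening: 0.418
finger_force: 40.9
```

Request:
jog_arm:
  motion:
    - [[0,0,0.015],[0,0,0],1]
    - [[0,0,0.03],[0,0,0],1]
    - [[0,0,0.045],[0,0,0],1]
    - [[0,0,0.055],[0,0,0],1]
    - [[0,0,0.06],[0,0,0],1]
    - [[0,0,0.064],[0,0,0],1]
    - [[0,0,0.064],[0,0,0],1]

```text
clock: 8.0
position: [0.513, -0.0191, 0.1076]
ee_rot: [[-0.906, 0.423, 0.0], [0.423, 0.906, 0.0], [-0.0, 0.0, -1.0]]
ft_force: [-0.2, -0.0, -2.1]
opening: 0.416
finger_force: 40.8
```

Now the last 4 mm, pressing slightly past.

Request:
jog_arm:
  motion:
    - [[0,0,0.003],[0,0,0],1]
    - [[0,0,0.006],[0,0,0],1]
    - [[0,0,0.008],[0,0,0],1]
    - [[0,0,0.01],[0,0,0],1]
    - [[0,0,0.012],[0,0,0],1]
    - [[0,0,0.012],[0,0,0],1]
    - [[0,0,0.012],[0,0,0],1]

```text
clock: 8.88
position: [0.513, -0.0191, 0.1038]
ee_rot: [[-0.906, 0.423, 0.002], [0.423, 0.906, -0.0], [-0.002, 0.001, -1.0]]
ft_force: [-6.0, 1.1, 14.8]
opening: 0.417
finger_force: 42.9
```

Request:
jog_arm:
  motion:
    - [[0,0,0.008],[0,0,0],0.1]
    - [[0,0,0.008],[0,0,0],0]
    - [[0,0,0.008],[0,0,0],-0.2]
    - [[0,0,0.008],[0,0,0],-0.4]
    - [[0,0,0.008],[0,0,0],-0.4]
    - [[0,0,0.008],[0,0,0],-0.4]

```text
clock: 9.62
position: [0.513, -0.0191, 0.0976]
ee_rot: [[-0.906, 0.423, -0.0], [0.423, 0.906, -0.0], [0.0, -0.0, -1.0]]
ft_force: [-0.4, 0.2, -0.2]
opening: 0.701
finger_force: 0.0
```

Request:
jog_arm:
  motion:
    - [[0,0,-0.03],[0,0,0],-0.4]
    - [[0,0,-0.08],[0,0,0],-0.4]
    - [[0,0,-0.14],[0,0,0],-0.4]
    - [[0,0,-0.2],[0,0,0],-0.4]
    - [[0,0,-0.26],[0,0,0],-0.4]
    - [[0,0,-0.3],[0,0,0],-0.4]
    - [[0,0,-0.3],[0,0,0],-0.4]

```text
clock: 10.5
position: [0.5139, -0.0191, 0.2501]
ee_rot: [[-0.906, 0.423, 0.004], [0.423, 0.906, -0.0], [-0.004, 0.002, -1.0]]
ft_force: [0.2, 1.1, 0.6]
opening: 0.696
finger_force: 0.0
```

Run:
```python
from h import *
# top-camera bias from known port position
b=np.array([.5130,-.0191])-plane("top",270.9,243.2,.068)[:2];print("bias",b)
p=plane("top",377.5,249.3,.094)[:2]+b;print("plunger",p)
go(*p,.2,65)
```

```text
bias [ 0.0012 -0.0017]
plunger [ 0.4956 -0.2742]
t 10.5 p [ 0.5139 -0.0191  0.2501] yaw 65.00388905647036 F [0.2414 1.1412 0.6113] open 0.6959029914938192
shift [-0.1821 -0.478   0.1   ] turn [0.0031 0.0074 0.0001]
```

Request:
jog_arm:
  motion:
    - [[-0.02,-0.06,0],[0,0,0],-0.4]
    - [[-0.06,-0.16,0],[0,0,0],0]
    - [[-0.1,-0.27,0],[0,0,0],1]
    - [[-0.14,-0.38,0],[0,0,0],1]
    - [[-0.17,-0.46,0],[0,0,0],1]
    - [[-0.178,-0.479,0],[0,0,0],1]
    - [[-0.178,-0.479,0],[0,0,0],1]
    - [[-0.178,-0.479,0],[0,0,0],1]

```text
clock: 11.5
position: [0.4926, -0.2725, 0.2475]
ee_rot: [[-0.907, 0.421, -0.0], [0.421, 0.907, 0.001], [0.001, 0.0, -1.0]]
ft_force: [0.8, -0.3, 0.7]
opening: -0.001
finger_force: 0.0
```

Run:
```python
from h import *
go(.493,-.274,.115,65)
S=optics.snapshot("scene");cv2.imwrite("pics/c3.png",cv2.resize(S[130:310,130:310],(600,600),interpolation=cv2.INTER_CUBIC))
s=monitor.get_obs();print(proj("scene",s["position"]-[0,0,.014]))
```

```text
t 11.5 p [ 0.4926 -0.2725  0.2475] yaw 65.0833115963687 F [ 0.7693 -0.2504  0.6543] open -0.0006329834810731323
shift [-0.0022 -0.0024  0.2649] turn [ 0.0007 -0.001   0.0028]
[174.969  201.9524]
```

View pics/c3.png

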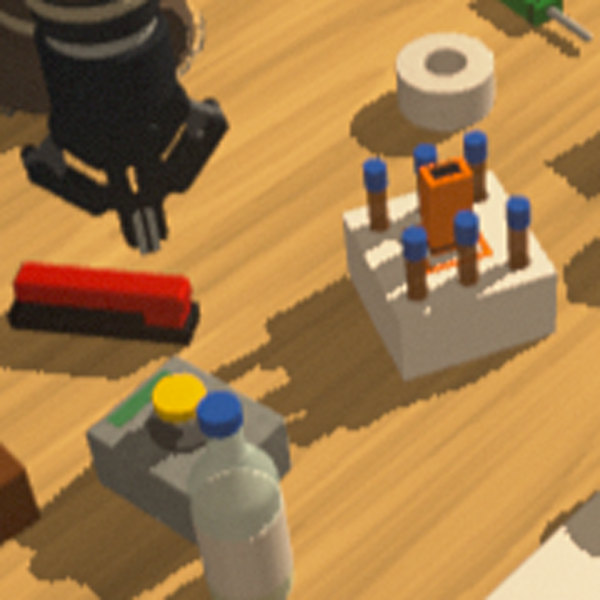

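The probe stands flush in the port at crop (447,205), all the tubes are upright, and the closed fingertips at crop (147,250) project to where they should be above the plunger at crop (180,397). I'll press now.

Request:
jog_arm:
  motion:
    - [[-0.002,-0.002,0.06],[0,0,0],1]
    - [[-0.002,-0.002,0.13],[0,0,0],1]
    - [[-0.002,-0.002,0.19],[0,0,0],1]
    - [[-0.002,-0.002,0.23],[0,0,0],1]
    - [[-0.002,-0.002,0.26],[0,0,0],1]
    - [[-0.002,-0.002,0.265],[0,0,0],1]
    - [[-0.002,-0.002,0.265],[0,0,0],1]

```text
clock: 12.42
position: [0.4934, -0.2749, 0.1157]
ee_rot: [[-0.907, 0.422, 0.001], [0.422, 0.907, -0.0], [-0.001, -0.0, -1.0]]
ft_force: [0.9, -0.9, 0.0]
opening: 0.003
finger_force: 0.0
```

Request:
jog_arm:
  motion:
    - [[0,0,0.012],[0,0,0],1]
    - [[0,0,0.024],[0,0,0],1]
    - [[0,0,0.036],[0,0,0],1]
    - [[0,0,0.044],[0,0,0],1]
    - [[0,0,0.048],[0,0,0],1]
    - [[0,0,0.05],[0,0,0],1]
    - [[0,0,0.05],[0,0,0],1]
    - [[0,0,0.05],[0,0,0],1]

```text
clock: 13.42
position: [0.4936, -0.2755, 0.0915]
ee_rot: [[-0.906, 0.423, 0.002], [0.423, 0.906, -0.001], [-0.003, 0.0, -1.0]]
ft_force: [-1.2, 1.0, 9.6]
opening: 0.004
finger_force: 4.7
```

Request:
jog_arm:
  motion:
    - [[0,0,0.004],[0,0,0],1]
    - [[0,0,0.008],[0,0,0],1]
    - [[0,0,0.01],[0,0,0],1]
    - [[0,0,0.01],[0,0,0],1]
    - [[0,0,0.01],[0,0,0],1]
    - [[0,0,0.01],[0,0,0],1]
    - [[0,0,0.01],[0,0,0],1]
    - [[0,0,0.01],[0,0,0],1]

```text
clock: 14.42
position: [0.4939, -0.2756, 0.0898]
ee_rot: [[-0.906, 0.423, 0.005], [0.423, 0.906, -0.003], [-0.005, -0.0, -1.0]]
ft_force: [-7.5, 4.7, 28.8]
opening: 0.003
finger_force: 15.0
```

On the stop: 29 N with no further travel, held for over half a second. Releasing.

Request:
jog_arm:
  motion:
    - [[0,0,-0.03],[0,0,0],1]
    - [[0,0,-0.06],[0,0,0],1]
    - [[0,0,-0.12],[0,0,0],1]
    - [[0,0,-0.18],[0,0,0],1]
    - [[0,0,-0.25],[0,0,0],1]
    - [[0,0,-0.3],[0,0,0],1]
    - [[0,0,-0.3],[0,0,0],1]
    - [[0,0,-0.3],[0,0,0],1]

```text
clock: 15.42
position: [0.4926, -0.2749, 0.2338]
ee_rot: [[-0.906, 0.423, -0.001], [0.423, 0.906, 0.001], [0.002, 0.0, -1.0]]
ft_force: [-0.4, -0.4, 0.4]
opening: 0.0
finger_force: 0.0
```

Run:
```python
from h import *
S=optics.snapshot("scene");cv2.imwrite("pics/c4.png",S[100:310,110:420])
```

```text
(no output)
```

View pics/c4.png

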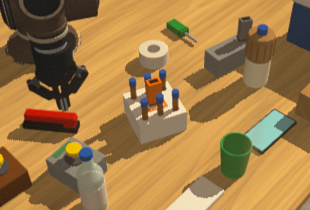

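The plunger is back up at crop (74,149), the probe is standing in the port at crop (154,90), and everything else is in place.

```bash
python3 -c "
from rig import workorder
print(workorder.close_job())"
```

```text
the job is handed in; nothing more can be done
None
```

The job is handed in at about 15.5 s, with no verdict returned: the orange probe stands flush in the check port and the plunger was pressed to its stop, held and sprang back; the unlisted green decoy toppled during my first move, cause unknown.

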